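# Shut the guard on the coil test bay and throw the supply toggle

### The job

The rewound coil is in the test bay, ready for its test. Gently lower the hinged wire guard until it is fully shut over the coil, and only then flip the bat toggle on the switch box with the round dome lamp right over, so that it leans towards its lamp and stays there. Do not flip the other switch box's toggle (the one beside a stepped square fuse cap), and leave the loose things on the bench where they are.

Things in the scene. Friction and masses are not known exactly. Their poses are not given: they have to be found in the camera images.
- bay: grey open-topped steel box fixed to the bench, 200 (x) x 220 (y) x 90 mm high, with a brown coil inside below the rim. Origin: centre of its underside; z up. Its hinge is along the top of its +x side
- guard_hinge (a point): middle of the guard's hinge axis, fixed on the bay, 94 mm above the bench, at the bay's own x = +100 mm; axes as the bay's, the hinge runs along y
- guard (a joint): angle of the wire guard in rad: 0 = fully shut (level over the bay, resting at its stop), up to 1.45 = nearly upright; starts open between 0.75 and 1.40. A stiff friction hinge holds it at any angle: 1 to 4 N at the lip moves it
- guard_lip (a point): centre of the flat steel lip on the guard's free edge, 219 mm from the hinge axis. The lip is 100 mm wide along y, 6 mm thick, and runs from 200 to 234 mm from the hinge; behind it lies a flat steel wire-mesh frame of 8 mm bars, 200 x 210 mm, to be treated as solid. The point's x axis points from the lip to the hinge, y along the hinge, z out of the guard's outer (upper) face. Shut, the lip is 94 mm above the bench and overhangs the bay's -x side
- supply_box: supply switch box, fixed grey box 160 (x) x 90 (y) x 57 mm high, with a clear round dome lamp (42 mm across, its top 86 mm above the bench) at its own x = +50 mm and a black bat toggle at x = -30 mm. Origin: centre of its underside; z up
- supply_pivot (a point): pivot of the supply toggle, at the box's x = -30 mm, y = 0, 62 mm above the bench; axes as the box's; the bat swings in the box's x-z plane
- supply_tip (a point): middle of the fat end of the supply bat, on its axis, 75 mm from the pivot. The bat is round, 86 mm long from the pivot, 12 mm thick near the pivot, 21 mm thick at 74 mm. Its axes turn with the bat and equal the box's at joint value 0
- supply (a joint): supply toggle angle in rad: 0 = leaning 0.45 rad towards the box's -x (off, away from the lamp, the start), 0.45 = upright centre, 0.9 = leaning 0.45 rad towards +x (on, towards the lamp). It has an over-centre action: pushed at the tip it needs about 4 N at first, less near the centre, and past centre it snaps to the far stop by itself and stays there; let go before centre it snaps back
- fan_box: the other switch box, fixed, the same size and the same toggle at x = -30 mm, but with a stepped square black fuse cap (52 x 40 mm, top 81 mm above the bench) in place of the lamp, at x = +47 mm. Origin: centre of its underside. Its place and that of the supply box may be swapped
- fan (a joint): the other box's toggle angle in rad, as for the supply; starts at 0 and is to stay there
- wrench_grip (a point): steel wrench, 180 mm long, lying loose on the bench; point on its handle; a bystander
- driver_grip (a point): screwdriver with a yellow handle, 200 mm long, lying loose; point in its handle; a bystander
- insulator_mid (a point): white ribbed porcelain insulator, 76 mm across, 125 mm tall, standing loose; its centre; a bystander
- bobbin_mid (a point): grey empty coil bobbin, 80 mm across, 66 mm tall, standing loose; its centre; a bystander
Not all that is in view belongs to the job. What is shaped like the fan_box but pink, turquoise or yellow is not meant.

How it is judged:
By the outcome, as a careful person would: the job done as asked, in the order asked, and still so for the second after the job is handed in, with the robot touching nothing.
It also fails if it takes over 42 s, if anything falls off the work surface, if the arm or the gripper's body presses on something with over 40 N, if the wrist force passes 120 N, or if a joint passes its speed limit or range.

### The arm

A 6-joint arm with a two-finger parallel gripper is mounted at the origin on the work surface. World frame = base frame: x ahead of the robot, y to its left, z up, the work surface at z = 0. Lengths are in m, angles in rad, forces in N, time in s.
With the tool pointing down it reaches from about 0.325 to 0.775 m from the base axis. Payload 9.3 kg.
Tool frame: the origin (TCP) lies at the very end of the fingers, on their centre line; the grasp point (between the pads) lies 19 mm behind it (bot.grasp_offset is the z of the grasp point in the tool frame, in m); z points along the fingers, y is the line along which they close (so a half turn about z gives the same grasp; the last joint's range is limited). The gripper opens to 85 mm and grips with 20 to 120 N. Pads are 22 mm wide; open, the fingers measure 114 mm over their backs; the gripper's body (76 mm by 85 mm) begins 54 mm behind the grasp point. The pads swing forward as they close: fully open they stand 13 mm farther back than shut.
Start: joints at [-1.485, 0.259, 0.021, 1.334, 0, 1.418], TCP at [0.13, -0.534, 0.231] pointing down, gripper open.
Joint ranges: [-3.04, 3.04], [-0.91, 1.82], [-1.04, 1.36], [-1.92, 1.95], [-1.52, 1.45], [-3.14, 3.14]. Speed limits (rad/s): [2.22, 2.22, 2.79, 3.14, 3.14, 3.14].

### API

Orientations are given as a unit quaternion [x, y, z, w].
In Python, from rig import bot gives the robot as it stands.
- The arm moves only by the tool step_arm, never from a script. Its argument "commands" is a list of rows, each a list of 6 numbers: the shift along the tool's x, y, z in mm, then the turn, a rotation vector about the tool's x, y, z in degrees. In form: [[dx, dy, dz, rx, ry, rz], ...]. A call has 1 to 8 rows; each row shifts and turns the commanded pose from where the row before left it, along the tool's axes as they then stand; what a row does not reach is not made up. A row lasts 1/12 s, in which the tool goes at most 41.7 mm and 7.16 degrees, less where a joint would pass 70% of its speed; a pose out of reach is approached as far as the arm can. A call with a gripper value outside its range is refused whole. "fingers" is the opening, from 0 (shut) to 1 (fully open), set as the call begins (left out, the last holds). The fingers move at their own pace and stop on an object; "force" is the grip in N (left out, the last holds). Time passes only in rows, so rows that do not move let the fingers close. It gives the time, the measured TCP pose, the force, the opening and the grip force at its end, in the units of the state.
- bot.get_state(): the state, without advancing time (a new reading comes with each control period).
- bot.get_image(name): name is "scene" or "side" or "wrist"; returns the picture (400x640x3 uint8, red, green, blue); there is no depth.
- bot.camera_info(name): a dict with "fx", "fy", "cx", "cy" (pixels), "xyz" and "rotation" of the camera in the world. Camera axes: x right, y up, looking along -z (the intrinsics and any distortion apply to the point x, -y, -z); pixel columns grow to the right and rows downward; lengths in m; the calibration is good to about 2 mm. A picture is of the moment at which its call begins: read the wrist's pose just before it. camera_info takes no time and is no camera call; for the wrist camera it gives the pose at the moment of the call.
- bot.job_done(): hands the job in; it is judged then, once.
Trained networks look in the newest picture that a camera, given by its name, has taken for a name from the list of things; names that differ only in an ending like _2 or _b are one class to them, and where a whole thing is asked for, a point or a joint stands for the part that bears it (a point fixed in the world has none). Each returns a list of dicts, best first, with "confidence" (0 to 1); they miss things now and then, are a little off and sometimes report something else, mostly with a low value. They report only what shows in the picture. A call takes as long as a camera call. They do not tell look-alikes from the thing itself.
- bot.look_for(query, camera): "position" ([column, row] in pixels, amid what is visible of it).
- bot.spot_point(query, camera): "position" ([column, row] in pixels: a listed point, or the origin of a listed thing).
The state is a dict: "clock": time; "joint_pos": joint angles; "qvel": joint speeds; "joint_torque": joint torques, N m; "tcp_pos": TCP position; "tcp_rot": TCP orientation; "ft_force": force on the tool from outside, world axes, zero at the start; "wrist_torque": the same for the moment, N m; "finger_gap": finger opening in m; "finger_force": force on a finger pad.
Only numpy, scipy, OpenCV 4.12 (cv2) and the standard library are available. Lean on these libraries where they do the work, as an engineer would, in place of code of your own. Each camera call takes 0.05 s, during which the arm holds its last target. There are 200 camera calls.

## Working session

There is one attempt and no reset: what is moved stays moved. The work goes in short steps, Python scripts to look and compute and a tool call to move; the robot and the scene stay as the last step left them, time stands still between calls to the robot, and variables do not carry over. Pictures are saved under pics/ and viewed, at most 10 in all, crops included, and the job is handed in when it is done.

Besides the shell and the picture viewer there is one more tool, called after ">>>" as a command line: name --pt "numbers of a row" for each row, then --argument value for the rest. step_arm: Moves the arm, as the interface text tells. Its arguments: {"type":"object","properties":{"commands":{"type":"array"},"fingers":{"type":"number"},"force":{"type":"number"}},"required":["commands"]}

```bash
mkdir -p pics; ls
python3 - <<'E'
from rig import bot
import cv2, numpy as np
for c in ["scene","side"]:
    im=bot.get_image(c); cv2.imwrite(f"pics/{c}0.png",im[:,:,::-1])
    print(c,bot.camera_info(c))
    for q in ["bay","guard_hinge","guard_lip","supply_box","supply_pivot","supply_tip","fan_box","insulator_mid","bobbin_mid","wrench_grip","driver_grip"]:
        print(q,[(np.round(d["position"]).tolist(),round(d["confidence"],2)) for d in bot.spot_point(q,c)[:4]])
s=bot.get_state();print(s["clock"],s["tcp_pos"],s["tcp_rot"])
E
```

```text
pics
scene {'fx': 430.38462506554987, 'fy': 430.38462506554987, 'cx': 316.9451276509027, 'cy': 199.0917851499448, 'xyz': array([ 1.26412046, -0.81038122,  1.33698965]), 'rotation': array([0.3197611 , 0.13244504, 0.33896184, 0.87482342])}
bay [([357.0, 174.0], 0.86)]
guard_hinge [([384.0, 166.0], 0.89)]
guard_lip [([359.0, 121.0], 0.8), ([310.0, 291.0], 0.62), ([381.0, 166.0], 0.53), ([312.0, 214.0], 0.45)]
supply_box [([250.0, 262.0], 0.74)]
supply_pivot [([245.0, 244.0], 0.69), ([239.0, 230.0], 0.45)]
supply_tip [([236.0, 234.0], 0.64), ([382.0, 167.0], 0.26)]
fan_box [([320.0, 140.0], 0.93), ([397.0, 215.0], 0.85), ([195.0, 235.0], 0.83), ([248.0, 203.0], 0.74)]
insulator_mid [([368.0, 236.0], 0.97)]
bobbin_mid [([309.0, 291.0], 0.98)]
wrench_grip [([387.0, 136.0], 0.66)]
driver_grip [([183.0, 290.0], 0.81)]
side {'fx': 403.0513308211441, 'fy': 403.0513308211441, 'cx': 327.9622071128132, 'cy': 194.09359911443585, 'xyz': array([0.08540296, 1.10759587, 0.95985927]), 'rotation': array([-0.08833957,  0.45113866,  0.87248108, -0.16567075])}
bay [([308.0, 265.0], 0.68)]
guard_hinge [([277.0, 234.0], 0.89)]
guard_lip [([396.0, 147.0], 0.73), ([305.0, 193.0], 0.67)]
supply_box [([367.0, 172.0], 0.78)]
supply_pivot [([374.0, 164.0], 0.86)]
supply_tip [([381.0, 152.0], 0.56)]
fan_box [([252.0, 228.0], 0.82), ([404.0, 208.0], 0.72), ([427.0, 176.0], 0.71), ([342.0, 211.0], 0.6)]
insulator_mid [([275.0, 192.0], 0.75)]
bobbin_mid [([376.0, 165.0], 0.75), ([310.0, 161.0], 0.54)]
wrench_grip [([287.0, 337.0], 0.64)]
driver_grip [([395.0, 148.0], 0.55), ([379.0, 154.0], 0.52)]
1.2 [ 0.13009953 -0.53440107  0.23127854] [ 9.92880278e-01  1.19116556e-01 -4.85236292e-06  8.07048348e-06]
```

View pics/scene0.png

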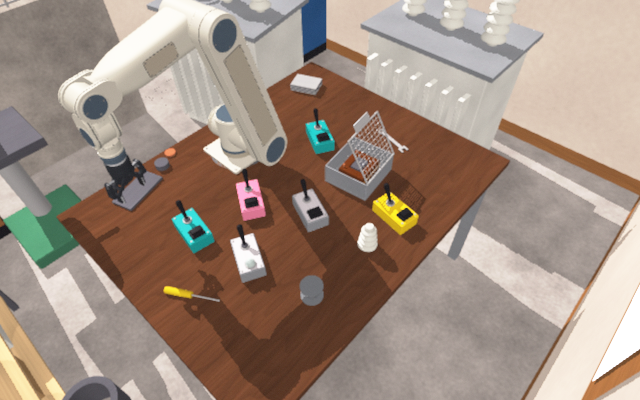

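View pics/side0.png

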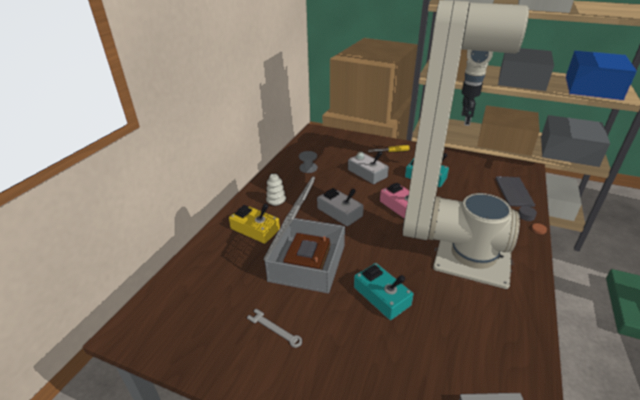

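```bash
cat > h.py <<'E'
import numpy as np, cv2
from scipy.optimize import least_squares
from scipy.spatial.transform import Rotation as R
CI={}
def cam(c):
    from rig import bot
    if c not in CI or c=="wrist": CI[c]=bot.camera_info(c)
    return CI[c]
def proj(c,P,ci=None):
    ci=ci or cam(c); p=R.from_quat(ci["rotation"]).inv().apply(np.atleast_2d(P)-ci["xyz"])
    return np.c_[ci["cx"]+ci["fx"]*p[:,0]/-p[:,2], ci["cy"]-ci["fy"]*p[:,1]/-p[:,2]]
def tri(obs):
    f=lambda x:np.concatenate([proj(c,x)[0]-uv for c,uv in obs])
    r=least_squares(f,[.5,0,.1]); return r.x,np.abs(r.fun).max()
def onplane(c,uv,z):
    ci=cam(c); d=R.from_quat(ci["rotation"]).apply([(uv[0]-ci["cx"])/ci["fx"],-(uv[1]-ci["cy"])/ci["fy"],-1])
    return ci["xyz"]+d*(z-ci["xyz"][2])/d[2]
def place(P,o,yaw): return R.from_euler("z",yaw).apply(np.atleast_2d(P))+[o[0],o[1],0]
def boxpts(lx,ly,h): return np.array([[sx*lx/2,sy*ly/2,z] for z in (0,h) for sx,sy in((-1,-1),(1,-1),(1,1),(-1,1))])
def poly(im,uv,col,k,off,closed=True): cv2.polylines(im,[np.round((uv-off)*k).astype(int)],closed,col,1,cv2.LINE_AA)
E
python3 - <<'E'
from h import *
D={"bay":((357,174),(308,265)),"hinge":((384,166),(277,234)),"lip":((359,121),(305,193)),"sbox":((250,262),(367,172)),"spiv":((245,244),(374,164)),"stip":((236,234),(381,152)),"fbox":((310,213),(342,211)),"ins":((368,236),(275,192))}
for k,(a,b) in D.items():
    x,e=tri([("scene",a),("side",b)]); print(k,x.round(3),round(e,1))
for k,z in(("bay",0),("hinge",.094),("sbox",0),("spiv",.062),("fbox",0),("ins",.062)): print(k,[onplane(c,uv,z).round(3)[:2] for c,uv in zip(("scene","side"),D[k])])
a=cv2.imread("pics/scene0.png");b=cv2.imread("pics/side0.png")
A=cv2.resize(a[105:205,310:410],None,fx=4,fy=4,interpolation=2);B=cv2.resize(b[170:295,260:355],(400,400*125//95),interpolation=2)
C=cv2.resize(a[220:290,215:285],(400,400),interpolation=2)
E
```

```text
bay [ 0.505  0.241 -0.008] 0.4
hinge [0.611 0.255 0.105] 2.3
lip [0.503 0.236 0.283] 1.6
sbox [ 0.495 -0.37  -0.   ] 1.1
spiv [ 0.459 -0.351  0.06 ] 0.9
stip [ 0.437 -0.365  0.115] 1.3
fbox [ 0.5   -0.06   0.002] 1.3
ins [ 0.764 -0.022  0.051] 0.3
bay [array([0.507, 0.234]), array([0.502, 0.249])]
hinge [array([0.614, 0.269]), array([0.613, 0.241])]
sbox [array([ 0.498, -0.369]), array([ 0.491, -0.375])]
spiv [array([ 0.464, -0.351]), array([ 0.456, -0.352])]
fbox [array([ 0.504, -0.057]), array([ 0.497, -0.066])]
ins [array([ 0.769, -0.028]), array([ 0.755, -0.01 ])]
```

```bash
cat > fit.py <<'E'
from h import *
from scipy.ndimage import map_coordinates
from scipy.optimize import differential_evolution
G={}
I={c:cv2.imread(f"pics/{c}0.png") for c in("scene","side")}
for c in I:
    g=cv2.GaussianBlur(I[c],(0,0),.8).astype(float)
    m=np.sqrt(cv2.Sobel(g,-1,1,0)**2+cv2.Sobel(g,-1,0,1)**2).max(2); G[c]=cv2.GaussianBlur(np.minimum(m,150),(0,0),1.0)
def edges(lx,ly,h):
    b=boxpts(lx,ly,h); t=np.linspace(0,1,40)[:,None]
    E=[(i,(i+1)%4) for i in range(4)]; E=E+[(i+4,j+4) for i,j in E]+[(i,i+4) for i in range(4)]
    return [b[i]+(b[j]-b[i])*t for i,j in E]
def fit(dims,x0,yaw,sp=(.025,.025,.35)):
    E=edges(*dims); P=np.vstack(E)
    def f(p): return -sum(map_coordinates(G[c],proj(c,place(P,p[:2],p[2])).T[::-1],order=1).mean() for c in G)
    x0=np.array([*x0,yaw]); r=differential_evolution(f,list(zip(x0-sp,x0+sp)),seed=1,tol=1e-6,maxiter=150)
    return r.x,r.fun
def draw(im,c,p,dims,k,off,col):
    for e in edges(*dims): poly(im,proj(c,place(e,p[:2],p[2])),col,k,off,False)
E
python3 - <<'E'
from fit import *
S=(.16,.09,.057);B=(.2,.22,.09)
bay,f1=fit(B,(.507,.24),.15);print("bay",bay.round(4),f1)
sb,f2=fit(S,(.495,-.37),-.45,(.025,.025,.6));print("sup",sb.round(4),f2)
fb,f3=fit(S,(.5,-.06),0,(.025,.025,.8));print("fan",fb.round(4),f3)
tiles=[]
for c,off in(("scene",(310,105)),("side",(258,170)),("scene",(200,215)),("side",(335,120))):
    im=cv2.resize(I[c][off[1]:off[1]+100,off[0]:off[0]+100],None,fx=4,fy=3.0 if 0 else 4,interpolation=2)
    raw=im.copy()
    for p,d,col in((bay,B,(0,255,0)),(sb,S,(0,255,255)),(fb,S,(255,255,0))): draw(im,c,p,d,4,np.array(off),col)
    tiles.append(im)
m=np.vstack([np.hstack(tiles[:2]),np.hstack(tiles[2:])]);cv2.imwrite("pics/o1.png",cv2.resize(m,(600,600),interpolation=cv2.INTER_AREA))
for n,p,q,uv in(("spiv",sb,[-.03,0,.062],0),("hinge",bay,[.1,0,.094],0)): 
    w=place(q,p[:2],p[2]);print(n,w.round(4),proj("scene",w).round(1),proj("side",w).round(1))
for a in np.arange(.75,1.41,.1):
    w=place([.1-.219*np.cos(a),0,.094+.219*np.sin(a)],bay[:2],bay[2]);print(round(a,2),w.round(3),proj("scene",w).round(0),proj("side",w).round(0))
E
```

```text
bay [0.5118 0.2366 0.1386] -192.649886118398
sup [ 0.49   -0.3686 -0.4785] -241.71534949753257
fan [ 0.5057 -0.0581 -0.461 ] -205.07566127731712
spiv [[ 0.4634 -0.3548  0.062 ]] [[244.2 244.6]] [[372.4 163.3]]
hinge [[0.6109 0.2504 0.094 ]] [[380.7 168.1]] [[276.2 235.9]]
0.75 [[0.452 0.228 0.243]] [[348. 125.]] [[323. 206.]]
0.85 [[0.468 0.23  0.259]] [[352. 123.]] [[318. 201.]]
0.95 [[0.485 0.233 0.272]] [[356. 122.]] [[312. 197.]]
1.05 [[0.503 0.235 0.284]] [[360. 121.]] [[306. 192.]]
1.15 [[0.522 0.238 0.294]] [[365. 121.]] [[300. 189.]]
1.25 [[0.542 0.241 0.302]] [[370. 121.]] [[293. 186.]]
1.35 [[0.563 0.244 0.308]] [[375. 122.]] [[286. 183.]]
```

View pics/o1.png

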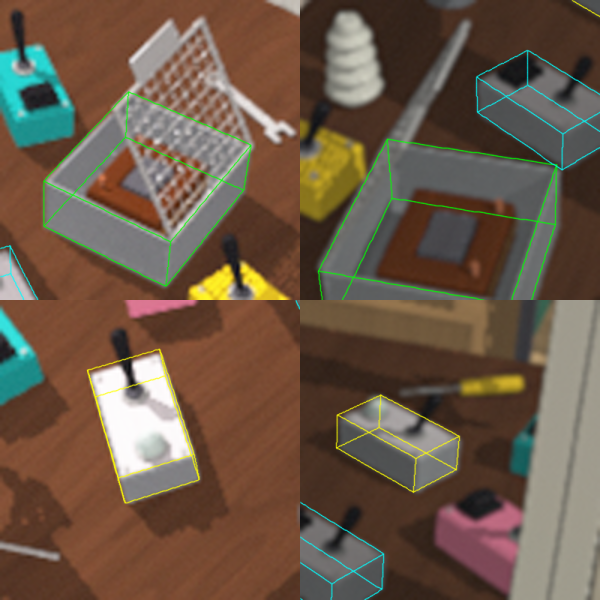

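Candidates: the supply box is the grey box with the dome at scene (250,262). The fan box is the grey one with a black cap at (310,213), and the decoys are turquoise (320,140) and (195,235), pink (248,203) and yellow (397,215). The crop shows the clear dome on my choice, and the model outlines match in both views. The guard stands at about 1.05 rad. I'll shut the fingers, lift, and turn so that tool y lies along bay x.

>>> step_arm --pt "0 0 -12 0 0 -7" --pt "0 0 -12 0 0 -7" --pt "0 0 -12 0 0 -7" --pt "0 0 -12 0 0 -7" --pt "0 0 -12 0 0 -7" --pt "0 0 -12 0 0 -7" --pt "0 0 -12 0 0 -7" --pt "0 0 -12 0 0 -7" --fingers 0 --force 40

```text
clock: 1.87
tcp_pos: [0.1301, -0.5343, 0.3279]
tcp_rot: [0.819, 0.574, -0.0, 0.0]
ft_force: [-1.1, -0.4, -0.4]
finger_gap: 0.0002
finger_force: 0.0
```

>>> step_arm --pt "0 0 -12 0 0 -7" --pt "0 0 -12 0 0 -7" --pt "0 0 -10 0 0 -7" --pt "0 0 0 0 0 -7" --pt "30 22 0 0 0 0" --pt "30 22 0 0 0 0" --pt "30 22 0 0 0 0" --pt "30 22 0 0 0 0"

```text
clock: 2.53
tcp_pos: [0.2016, -0.4023, 0.3611]
tcp_rot: [0.658, 0.753, 0.0, -0.0]
ft_force: [1.3, 1.3, 0.6]
finger_gap: -0.0002
finger_force: 0.0
```

>>> step_arm --pt "30 23 0 0 0 0" --pt "30 23 0 0 0 0" --pt "30 23 0 0 0 0" --pt "30 23 0 0 0 0" --pt "30 23 0 0 0 0" --pt "30 23 0 0 0 0" --pt "30 23 0 0 0 0" --pt "30 23 0 0 0 0"

```text
clock: 3.2
tcp_pos: [0.3519, -0.1394, 0.3616]
tcp_rot: [0.658, 0.753, 0.0, 0.0]
ft_force: [1.1, -0.2, -1.2]
finger_gap: -0.0001
finger_force: 0.0
```

>>> step_arm --pt "30 23 0 0 0 0" --pt "30 23 0 0 0 0" --pt "30 23 0 0 0 0" --pt "30 23 0 0 0 0" --pt "30 23 0 0 0 0" --pt "30 23 0 0 0 0" --pt "30 23 0 0 0 0" --pt "30 23 0 0 0 0"

```text
clock: 3.87
tcp_pos: [0.5023, 0.1232, 0.3614]
tcp_rot: [0.658, 0.753, 0.0, 0.0]
ft_force: [0.7, -1.0, 0.9]
finger_gap: -0.0003
finger_force: 0.0
```

>>> step_arm --pt "30 23 0 0 0 0" --pt "30 23 0 0 0 0" --pt "26 20 0 0 0 0" --pt "25 19 0 0 0 0" --pt "0 0 0 0 0 0" --pt "0 0 0 0 0 0"

```text
clock: 4.37
tcp_pos: [0.5717, 0.2439, 0.3598]
tcp_rot: [0.657, 0.754, -0.001, -0.001]
ft_force: [0.0, -0.6, -0.1]
finger_gap: -0.0
finger_force: 0.0
```

```bash
cat > g.py <<'E'
from h import *
bay=(.5118,.2366);yaw=.1386
def loc():
    from rig import bot
    s=bot.get_state();p=R.from_euler("z",-yaw).apply(s["tcp_pos"]-[*bay,0]);print("local tcp mm",(p*1e3).round(1),"F",s["ft_force"].round(1),"clk",s["clock"],"j",s["joint_pos"].round(2));return p
def tcp(a,r=.228,h=.0145): return np.array([.1-r*np.cos(a)+.003*np.sin(a)+h,0,.094+r*np.sin(a)+.003*np.cos(a)])
E
python3 - <<'E'
from g import *
from rig import bot
p=loc()
for a in np.arange(1.3,-.01,-.1): print(round(a,2),(tcp(a)*1e3).round(0))
a=bot.get_image("scene");b=bot.get_image("side")
A=cv2.resize(a[60:210,280:430],(400,400),interpolation=2);B=cv2.resize(b[100:300,230:430],(400,400),interpolation=2)
cv2.imwrite("pics/o2.png",np.hstack([A,B])[:,:,::-1])
E
```

```text
local tcp mm [ 60.3  -1.  359.8] F [ 0.  -0.6 -0.1] clk 4.3667 j [ 0.27  0.4   0.55  1.73 -0.    1.7 ]
1.3 [ 56.   0. 314.]
1.2 [ 35.   0. 308.]
1.1 [ 14.   0. 299.]
1.0 [ -6.   0. 287.]
0.9 [-25.   0. 274.]
0.8 [-42.   0. 260.]
0.7 [-58.   0. 243.]
0.6 [-72.   0. 225.]
0.5 [-84.   0. 206.]
0.4 [-94.   0. 186.]
0.3 [-102.    0.  164.]
0.2 [-108.    0.  142.]
0.1 [-112.    0.  120.]
-0.0 [-114.    0.   97.]
```

View pics/o2.png

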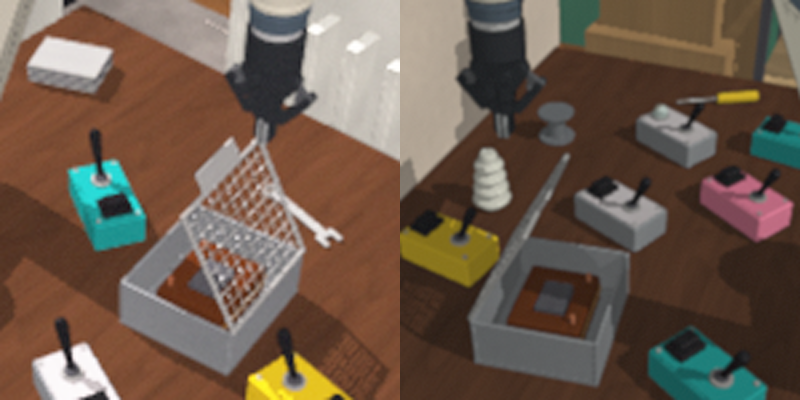

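>>> step_arm --pt "0 -2 22 0 0 0" --pt "0 -2 23 0 0 0" --pt "0 -10 3 0 0 0" --pt "0 -10 3 0 0 0" --pt "0 -7 3 0 0 0" --pt "0 -7 3 0 0 0" --pt "0 -7 3 0 0 0" --pt "0 -5 3 0 0 0"

```text
clock: 5.13
tcp_pos: [0.5206, 0.2345, 0.2993]
tcp_rot: [0.659, 0.752, 0.001, 0.0]
ft_force: [0.4, 1.0, 0.4]
finger_gap: -0.0002
finger_force: 0.0
```

```bash
python3 -c "
from g import *;loc()"
```

```text
local tcp mm [  8.4  -3.3 299.3] F [0.4 1.  0.4] clk 5.1333 j [ 0.28  0.29  0.23  1.51 -0.    1.71]
```

>>> step_arm --pt "0 -6 4 0 0 0" --pt "0 -5 4 0 0 0" --pt "0 -5 4 0 0 0" --pt "0 -6 4 0 0 0" --pt "0 -6 4 0 0 0" --pt "0 -7 5 0 0 0" --pt "0 -6 5 0 0 0" --pt "0 -6 5 0 0 0"

```text
clock: 5.8
tcp_pos: [0.4744, 0.2295, 0.2628]
tcp_rot: [0.658, 0.753, -0.0, -0.0]
ft_force: [-0.0, -0.4, 1.8]
finger_gap: -0.0001
finger_force: 0.7
```

```bash
python3 -c "
from g import *;loc()"
```

```text
local tcp mm [-38.   -1.8 262.8] F [-0.  -0.4  1.8] clk 5.8 j [0.29 0.21 0.04 1.4  0.   1.73]
```

>>> step_arm --pt "0 -6 6 0 0 0" --pt "0 -5 6 0 0 0" --pt "0 -5 6 0 0 0" --pt "0 -5 6 0 0 0" --pt "0 -5 6 0 0 0" --pt "0 -4 6 0 0 0" --pt "0 -4 6 0 0 0" --pt "0 -4 7 0 0 0"

```text
clock: 6.47
tcp_pos: [0.4371, 0.2245, 0.2138]
tcp_rot: [0.658, 0.753, 0.0, 0.0]
ft_force: [0.6, 0.8, 0.8]
finger_gap: 0.0001
finger_force: 0.5
```

Run:
```python
from g import *;loc()
from rig import bot
bot.get_image("side");print(bot.spot_point("guard_lip","side")[:2])
for a in(.4,.5,.6,.7,.8,.9): print(a,proj("side",place([.1-.219*np.cos(a),0,.094+.219*np.sin(a)],bay,yaw)).round(0))
```

```text
local tcp mm [-75.7  -1.7 213.8] F [0.6 0.8 0.8] clk 6.4667 j [ 0.3   0.16 -0.15  1.26  0.    1.74]
[{'position': [330.0, 215.8], 'confidence': 0.97}]
0.4 [[337. 225.]]
0.5 [[334. 219.]]
0.6 [[330. 214.]]
0.7 [[326. 209.]]
0.8 [[321. 204.]]
0.9 [[315. 199.]]
```

>>> step_arm --pt "0 -4 7 0 0 0" --pt "0 -4 7 0 0 0" --pt "0 -3 7 0 0 0" --pt "0 -3 7 0 0 0" --pt "0 -3 7 0 0 0" --pt "0 -3 7 0 0 0" --pt "0 -2 7 0 0 0" --pt "0 -2 7 0 0 0"

```text
clock: 7.23
tcp_pos: [0.4133, 0.2212, 0.1576]
tcp_rot: [0.658, 0.753, -0.0, -0.0]
ft_force: [0.1, -0.6, 1.3]
finger_gap: 0.0001
finger_force: 0.4
```

>>> step_arm --pt "0 -2 7 0 0 0" --pt "0 -2 7 0 0 0" --pt "0 -1 6 0 0 0" --pt "0 -1 5 0 0 0" --pt "0 -1 5 0 0 0" --pt "0 0 4 0 0 0" --pt "0 0 0 0 0 0"

```text
clock: 7.82
tcp_pos: [0.4064, 0.2203, 0.1235]
tcp_rot: [0.658, 0.753, -0.0, -0.0]
ft_force: [-0.1, -0.0, -0.1]
finger_gap: -0.0001
finger_force: 0.0
```

```bash
python3 -c "
from g import *;loc()"
```

```text
local tcp mm [-106.6   -1.6  123.5] F [-0.1 -0.  -0.1] clk 7.8167 j [ 0.31  0.17 -0.38  1.02  0.    1.75]
```

>>> step_arm --pt "0 -1 4 0 0 0" --pt "0 -1 4 0 0 0" --pt "0 -1 4 0 0 0" --pt "0 -1 4 0 0 0" --pt "0 0 4 0 0 0" --pt "0 0 3 0 0 0" --pt "0 0 2 0 0 0" --pt "0 0 0 0 0 0"

```text
clock: 8.48
tcp_pos: [0.4024, 0.2197, 0.0988]
tcp_rot: [0.658, 0.753, -0.0, -0.0]
ft_force: [0.3, -0.1, -0.5]
finger_gap: -0.0001
finger_force: 0.0
```

>>> step_arm --pt "0 0 1 0 0 0" --pt "0 0 1 0 0 0" --pt "0 0 0 0 0 0"

```text
clock: 8.73
tcp_pos: [0.4028, 0.2198, 0.0975]
tcp_rot: [0.658, 0.753, 0.0, 0.0]
ft_force: [-1.9, -0.4, 3.5]
finger_gap: -0.0001
finger_force: 2.2
```

>>> step_arm --pt "0 0 1 0 0 0" --pt "0 0 0 0 0 0"

```text
clock: 8.9
tcp_pos: [0.4029, 0.2199, 0.0971]
tcp_rot: [0.658, 0.753, 0.0, 0.0]
ft_force: [-3.4, -0.3, 11.5]
finger_gap: -0.0002
finger_force: 5.9
```

>>> step_arm --pt "0 0 1 0 0 0" --pt "0 0 0 0 0 0"

```text
clock: 9.07
tcp_pos: [0.403, 0.2199, 0.0969]
tcp_rot: [0.658, 0.753, 0.001, 0.001]
ft_force: [-6.6, -2.2, 20.6]
finger_gap: -0.0001
finger_force: 10.6
```

>>> step_arm --pt "0 0 -5 0 0 0" --pt "0 0 -15 0 0 0" --pt "0 0 -30 0 0 0" --pt "0 0 -25 0 0 7" --pt "0 0 -25 0 0 7" --pt "0 0 -25 0 0 7" --pt "0 0 -25 0 0 7" --pt "0 0 0 0 0 7"

```text
clock: 9.73
tcp_pos: [0.4043, 0.2203, 0.2499]
tcp_rot: [0.856, 0.518, 0.003, 0.001]
ft_force: [-0.3, 0.1, -0.7]
finger_gap: -0.0001
finger_force: 0.0
```

Run:
```python
from fit import *
from rig import bot
s=bot.get_state();print(s["clock"],s["tcp_pos"].round(4),R.from_quat(s["tcp_rot"]).as_matrix().round(3)[:,:2].T)
for uv in((195,235),(248,203)): print("decoy",onplane("scene",uv,0).round(3))
bot.get_image("scene");print([(d["position"],round(d["confidence"],2)) for d in bot.spot_point("guard_lip","scene")[:2]])
b=bot.get_image("side");print([(d["position"],round(d["confidence"],2)) for d in bot.spot_point("guard_lip","side")[:2]])
w=place([-.119,0,.094],(.5118,.2366),.1386);print("lip shut",proj("scene",w).round(1),proj("side",w).round(1))
sb=(.49,-.3686,-.4785)
o=np.array((335,120));A=cv2.resize(b[160:300,230:370],(400,400),interpolation=2)[:,:,::-1].copy()
for a in(0,):
  ax=np.array([[-.03+r*np.sin(-.45),0,.062+r*np.cos(.45)] for r in(0,.075,.086)])
  w=place(ax,sb[:2],sb[2]);print("bat",w.round(4))
  tiles=[A]
  for c,off in(("scene",(200,215)),("side",(335,120))):
    im=cv2.resize(I[c][off[1]:off[1]+100,off[0]:off[0]+100],(400,400),interpolation=2);poly(im,proj(c,w),(0,0,255),4,np.array(off),False);tiles.append(im)
cv2.imwrite("pics/o3.png",cv2.resize(np.hstack(tiles),(800,267),interpolation=3))
```

```text
9.7333 [0.4043 0.2203 0.2499] [[ 0.464  0.886  0.005]
 [ 0.886 -0.464  0.005]]
decoy [ 0.25 -0.43  0.  ]
decoy [ 0.281 -0.187  0.   ]
[([336.2, 151.4], 0.93), ([358.8, 171.5], 0.58)]
[([343.7, 249.0], 0.62)]
lip shut [[335.2 147.4]] [[342.1 246.6]]
bat [[ 0.4634 -0.3548  0.062 ]
 [ 0.4344 -0.3398  0.1295]
 [ 0.4302 -0.3376  0.1394]]
```

View pics/o3.png

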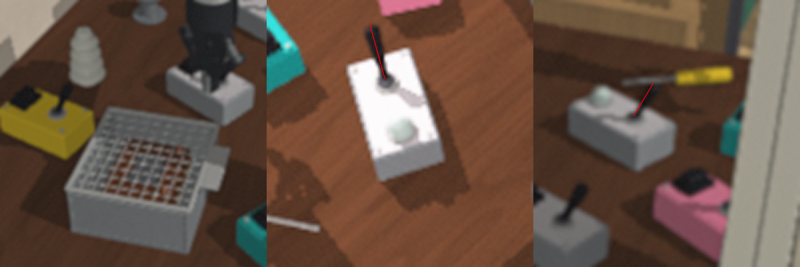

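The guard is flat over the bay, and the bat model line lies on the real toggle in both views. Moving over to the supply box.

>>> step_arm --pt "-34 17 0 0 0 0" --pt "-34 17 0 0 0 0" --pt "-34 17 0 0 0 0" --pt "-34 17 0 0 0 0" --pt "-34 17 0 0 0 0" --pt "-34 17 0 0 0 0" --pt "-34 17 0 0 0 0" --pt "-34 17 0 0 0 0"

```text
clock: 10.6
tcp_pos: [0.3979, -0.0859, 0.2445]
tcp_rot: [0.853, 0.522, -0.0, -0.001]
ft_force: [1.5, 0.1, 0.4]
finger_gap: 0.0001
finger_force: 0.0
```

>>> step_arm --pt "-34 17 0 0 0 0" --pt "-34 17 0 0 0 0" --pt "-34 17 0 0 0 0" --pt "-34 17 0 0 0 0" --pt "-34 17 0 0 0 0" --pt "-34 17 0 0 0 0" --pt "-6 3 0 0 0 0" --pt "0 0 0 0 0 0"

```text
clock: 11.27
tcp_pos: [0.395, -0.3211, 0.2434]
tcp_rot: [0.854, 0.52, -0.0, -0.001]
ft_force: [1.2, 1.0, -0.7]
finger_gap: 0.0
finger_force: 0.0
```

Run:
```python
from h import *
from rig import bot
s=bot.get_state();print(s["clock"],s["joint_pos"].round(2),(1e3*R.from_euler("z",.4785).apply(s["tcp_pos"]-[.49,-.3686,0])).round(1),R.from_quat(s["tcp_rot"]).as_matrix().round(3)[:,:2].T)
```

```text
11.2667 [-0.85  0.19 -0.04  1.34 -0.    1.2 ] [-106.2   -1.6  243.4] [[ 0.459  0.889  0.001]
 [ 0.889 -0.459 -0.003]]
```

>>> step_arm --pt "2 0 30 0 0 0" --pt "0 0 35 0 0 0" --pt "0 0 35 0 0 0" --pt "0 0 33 0 0 0" --pt "0 0 0 0 0 0" --pt "0 8 0 0 0 0" --pt "0 6 0 0 0 0" --pt "0 5 0 0 0 0"

```text
clock: 11.93
tcp_pos: [0.415, -0.3268, 0.1146]
tcp_rot: [0.854, 0.521, 0.0, 0.002]
ft_force: [-6.6, 3.5, 6.6]
finger_gap: -0.0001
finger_force: 4.4
```

>>> step_arm --pt "0 6 0 0 0 0" --pt "0 6 0 0 0 0" --pt "0 6 0 0 0 0" --pt "0 6 0 0 0 0" --pt "0 6 0 0 0 0" --pt "0 6 0 0 0 0"

```text
clock: 12.43
tcp_pos: [0.4465, -0.3432, 0.1131]
tcp_rot: [0.854, 0.52, 0.0, 0.001]
ft_force: [-1.1, 0.0, 0.3]
finger_gap: 0.0001
finger_force: 0.2
```

>>> step_arm --pt "0 6 0 0 0 0" --pt "0 6 0 0 0 0" --pt "0 0 0 0 0 0" --pt "0 -10 0 0 0 0" --pt "0 -20 0 0 0 0" --pt "0 -25 -20 0 0 0" --pt "0 0 -40 0 0 0" --pt "0 0 -40 0 0 0"

```text
clock: 13.1
tcp_pos: [0.4044, -0.3205, 0.2123]
tcp_rot: [0.854, 0.52, -0.001, -0.002]
ft_force: [0.2, -1.8, 0.3]
finger_gap: 0.0001
finger_force: 0.0
```

>>> step_arm --pt "0 -40 -20 0 0 0" --pt "0 -40 0 0 0 0" --pt "0 -40 0 0 0 0" --pt "0 -40 0 0 0 0" --pt "0 0 0 0 0 0" --pt "0 0 0 0 0 0"

```text
clock: 13.6
tcp_pos: [0.2657, -0.2492, 0.2314]
tcp_rot: [0.855, 0.519, 0.0, 0.001]
ft_force: [0.5, -1.0, 0.7]
finger_gap: -0.0003
finger_force: 0.0
```

Run:
```python
from h import *
from rig import bot
a=bot.get_image("scene");b=bot.get_image("side")
A=cv2.resize(a[110:290,180:420],(800,600),interpolation=2)[:,:,::-1].copy()
B=cv2.resize(b[130:300,230:430],(706,600),interpolation=2)[:,:,::-1]
cv2.imwrite("pics/o4.png",cv2.resize(np.hstack([A,B]),(800,319),interpolation=3));print(bot.get_state()["clock"])
```

```text
13.7
```

View pics/o4.png

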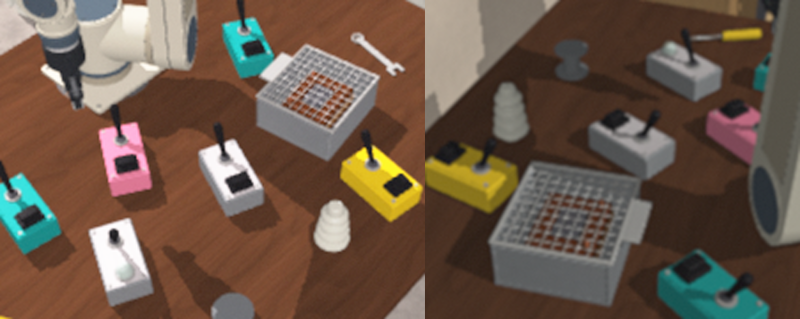

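The toggle at crop (115,245) now leans towards the dome. The guard is flat shut, the fan toggle hasn't moved, the loose things are in place, and the arm is clear.

```bash
python3 -c "
from rig import bot
print(bot.job_done())"
```

```text
the job is handed in; nothing more can be done
None
```

The wire guard was lowered fully shut first, then the supply toggle was flipped over towards its dome lamp; the fan toggle and loose items stayed put, and the job was handed in at about 13.7 s (no verdict returned).

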